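# Scan a donated jar and open it for the seal check

## Robot

A 6-joint arm with a two-finger parallel gripper is mounted at the origin on the work surface. World frame = base frame: x ahead of the robot, y to its left, z up, the work surface at z = 0. Lengths are in m, angles in rad, forces in N, time in s.
With the tool pointing down it reaches from about 0.3 to 0.775 m from the base axis. Payload 14.6 kg.
Tool frame: the origin (TCP) lies at the very end of the fingers, on their centre line; the grasp point (between the pads) lies 19 mm behind it; z points along the fingers, y is the line along which they close (so a half turn about z gives the same grasp; the last joint's range is limited). The gripper opens to 94 mm and grips with 3 to 60 N. Pads are 16 mm wide; open, the fingers measure 119 mm over their backs; the gripper's body (75 mm by 177 mm) begins 78 mm behind the grasp point.
Start: joints at [-1.414, 0.3, 1.521, -0, 1.321, -0.067], TCP at [0.122, -0.536, 0.205] pointing down, gripper open.
Joint ranges: [-3.03, 3.03], [-0.79, 2.21], [0.23, 2.52], [-1.04, 4.18], [0, 3.07], [-2.55, 2.55]. Speed limits (rad/s): [2.22, 2.22, 2.57, 3.14, 3.14, 3.14].

## Interface

Orientations are given as [roll, pitch, yaw] about the fixed x, y, z axes, in that order (R = Rz(yaw) Ry(pitch) Rx(roll)).
In Python, from station import ctrl gives the robot as it stands.
- The arm moves only by the tool move_arm, never from a script. Its argument "increments" is a list of rows, each a list of 7 numbers: the opening, from 0 (shut) to 1 (fully open), then the shift along the tool's x, y, z in units of 50 mm (1.0 is 50 mm), then the turn, a rotation vector about the tool's x, y, z in rad. In form: [[claw, tx, ty, tz, rx, ry, rz], ...]. A call has 1 to 20 rows; each row shifts and turns the commanded pose from where the row before left it, along the tool's axes as they then stand; what a row does not reach is not made up. A row lasts 1/10 s, in which the tool goes at most 50 mm and 8.59 degrees, less where a joint would pass 70% of its speed; a pose out of reach is approached as far as the arm can. A call is refused whole if a number of a shift passes 1 or a number of a turn 0.15, either way. A call with a gripper value outside its range is refused whole. The fingers move at their own pace and stop on an object; "force" is the grip in N (left out, the last holds). Time passes only in rows, so rows that do not move let the fingers close. It gives the time, the measured TCP pose, the force, the opening and the grip force at its end, in the units of the state.
- ctrl.get_obs(): the state, without advancing time (a new reading comes with each control period).
- ctrl.camera(name): name is "side" or "top"; returns a dict with "color" (480x640x3 uint8, blue, green, red), "K" (3x3 intrinsics, pixels), "pose" (4x4, takes a point from camera to world coordinates). Camera axes: x right, y down, z forward; pixel columns grow to the right and rows downward; lengths in m; the calibration is good to about 2 mm. A picture is of the moment at which its call begins. There is no depth.
- ctrl.hand_in(): hands the job in; it is judged then, once.
Trained networks look in a picture, given as the dict that the camera call returned (one of the last four; its "shot" number tells which), for a name from the list of things; names that differ only in an ending like _2 or _b are one class to them, and where a whole thing is asked for, a point or a joint stands for the part that bears it (a point fixed in the world has none). Each returns a list of dicts, best first, with "conf" (0 to 1); they miss things now and then, are a little off and sometimes report something else, mostly with a low value. They report only what shows in the picture. A call takes as long as a camera call. They do not tell look-alikes from the thing itself.
- ctrl.cut_out(name, picture): "mask" (480x640 bool, what is visible of it) and "centre" ([row, column] in pixels, amid what is visible of it).
The state is a dict: "time_s": time; "qpos": joint angles; "joint_vel": joint speeds; "tau": joint torques, N m; "ee_pos": TCP position; "eef_rot": TCP orientation; "force": force on the tool from outside, world axes, zero at the start; "moment": the same for the moment, N m; "grip_width": finger opening in m; "grip_force": force on a finger pad.
Only numpy, scipy, OpenCV 4.12 (cv2) and the standard library are available. Lean on these libraries where they do the work, as an engineer would, in place of code of your own. Each camera call takes 0.05 s, during which the arm holds its last target. There are 200 camera calls.

## Task

Stand the six-sided glass jar in the six-sided cup of the bench holder, all the way down and with its barcode label facing the scanner. With the holder keeping the jar from turning, unscrew the tight cap anticlockwise until its threads just let go (a little under a quarter turn, not beyond a quarter turn), lift it straight off and finish while still holding it level, a finger's breadth or so above the jar's open mouth, so that the seal can be inspected. Do not loosen the cap before the jar stands in the holder, do not pull the jar out again, and leave the other goods on the table where they are.

Things in the scene. Friction and masses are not known exactly. Their poses are not given: they have to be found in the camera images.
- jar: The only six-sided jar, amber glass, upright on the table. 66 mm across flats (76 over corners) up to 74 mm height, then a shoulder narrowing to 50 mm diameter at 84 mm, neck to the rim at 104 mm; 112 mm tall with cap; about 0.33 kg (varies). Origin: centre of underside; z up the jar; +x out of the middle of the labelled flat. The lowest 3 mm are 2.5 mm narrower all round.
- label (a point): Middle of the white barcode label (34 mm wide, 50 mm high, with black bars) on the jar's +x flat: 33 mm out from the jar's axis, 40 mm above its underside.
- mouth (a point): Centre of the jar's open mouth at the height of the rim, 104 mm above the jar's underside; z along the jar's axis.
- cap: Round gold metal cap, 60 mm diameter, 20 mm tall, 30 g, screwed on the jar: lower edge 92 mm, top 112 mm above the jar's underside. Origin: centre of its lower edge, z up. Three lugs inside sit under three thread ramps with 1 mm up-down play; the tight jar can be lifted and turned by it. Unscrews anticlockwise seen from above. Once free, 12 mm of lift brings its lower edge to the rim.
- thread (a joint): How far the cap is unscrewed, rad: 0 tight, growing anticlockwise seen from above, about 0.05 rad backlash. Turning takes a steady 0.5 N m. From 1.15 rad on the lugs are clear and the cap lifts straight off; a quarter turn is 1.57; hard stop at 1.75. The cap need not rise while it turns. The value stays where it was left once the cap is off.
- holder: Jar holder screwed to the table: round black foot 124 mm wide, 8 mm thick, with a six-sided rubber cup, 37 mm tall overall, 90 mm across. Cup 69 mm across inner flats (1.5 mm clear of the jar each side), sloped lead-in on top. The jar stands 8 mm above the table, 28 mm deep in it. Origin: foot's centre on the table; z up; +x level towards the scanner, where a flat of the cup faces.
- scanner: Grey hands-free barcode scanner on a 90 mm round foot, 150 mm tall, fixed to the table 160 to 185 mm from the holder's axis; its slanted window, about 115 mm up, looks to the holder. Origin: centre of the foot's underside; its window looks along its -x.
- tin_a: Bystander: food tin 74 mm in diameter, 108 mm tall; origin at the centre of its underside.
- tin_b: Bystander: food tin 74 mm in diameter, 108 mm tall; origin at the centre of its underside.
- fish_tin: Bystander: flat tin 84 mm in diameter, 38 mm tall; origin at the centre of its underside.
- round_jar: Bystander: round amber jar 68 mm in diameter, 102 mm tall, with a cap like the task's; origin at the centre of its underside.
- tea_carton: Bystander: carton 75 x 110 x 70 mm tall; origin at the centre of its underside.
- tape_roll: Bystander: roll of packing tape lying flat, 100 mm outside, 76 mm inside, 48 mm tall; origin at the centre of its underside.
- stapler: Bystander: carton stapler 130 x 40 mm, 43 mm tall; origin at the centre of its underside.
Things that resemble listed ones, but are neither listed nor needed, are in the scene too. What is shaped like the jar but blue or purple is not meant.

How it is judged:
On the way, in this order (a step that is already met when the one before it is completed fails the run):
1. the jar stands fully down in the holder's cup with its label facing the scanner, the cap still tight (horizontal distance between jar and holder below 0.007 m and z of jar in the frame of holder below 0.012 m and angle between jar's own z axis and vertical below 0.1 rad and x of label in the frame of holder above 0.028 m and value of joint thread below 0.15 rad), for 0.2 s.
2. the cap is unscrewed on the jar, which stands in the holder, until the threads let go (horizontal distance between jar and holder below 0.007 m and z of jar in the frame of holder below 0.012 m and angle between jar's own z axis and vertical below 0.1 rad and x of label in the frame of holder above 0.028 m and value of joint thread above 1.1 rad), for 0.1 s.
At the end, for the whole second after the job is handed in: Jar down in the holder (7 mm, tilt under 0.1 rad), label to the scanner; thread turned 1.1 to 1.66 rad; cap still in the fingers (over 1 N), off the jar, lower edge 3 to 45 mm above the rim, within 20 mm of the mouth's axis, level to 0.2 rad (all of step 2 and value of joint thread below 1.66 rad and z of cap in the frame of mouth between 0.003 and 0.045 m and horizontal distance between cap and mouth below 0.02 m and angle between cap's own z axis and vertical below 0.2 rad and contact force between the fingers and cap above 1 N and contact force between cap and jar below 0.05 N and linear speed of cap below 0.03 m/s); the arm keeps its last pose, push and grip.
It fails at once if the cap is loosened while the jar does not stand in the holder, or the jar is pulled out of the holder with the cap loosened (value of joint thread above 0.25 rad and (z of jar in the frame of holder above 0.018 m or horizontal distance between jar and holder above 0.02 m)).
It fails at once if the jar is tipped over (angle between jar's own z axis and vertical above 0.6 rad).
It fails at once if another thing on the table is pushed away or knocked over (distance of any of tin_a, tin_b, fish_tin, round_jar, tea_carton, tape_roll, stapler from where it was at the start of the episode above 0.03 m or angle between any of tin_a, tin_b, fish_tin, round_jar, tea_carton, tape_roll, stapler's own z axis and vertical above 0.4 rad).
It also fails if it takes over 48 s, if anything falls off the work surface, if the arm or the gripper's body presses on something with over 40 N, if the wrist force passes 120 N, or if a joint passes its speed limit or range.

## Working session

There is one attempt and no reset: what is moved stays moved. The work goes in short steps, Python scripts to look and compute and a tool call to move; the robot and the scene stay as the last step left them, time stands still between calls to the robot, and variables do not carry over. Pictures are saved under pics/ and viewed, at most 11 in all, crops included, and the job is handed in when it is done.

Besides the shell and the picture viewer there is one more tool, called after "Emit:" by a JSON object that holds its "method" and its "body", one argument or row to a line. move_arm: Moves the arm, as the interface text tells. Its arguments: {"type":"object","properties":{"increments":{"type":"array","items":{"type":"array","items":{"type":"number"}}},"force":{"type":"number"}},"required":["increments"]}

```bash
mkdir -p pics
cat > h.py <<'E'
import numpy as np, cv2
from station import ctrl
def px(pic,pts):
    P=np.linalg.inv(pic["pose"]);q=(np.c_[np.atleast_2d(pts),np.ones(len(np.atleast_2d(pts)))]@P.T)[:,:3]
    q=q@np.array(pic["K"]).T;return q[:,:2]/q[:,2:]
def ray(pic,uv,z):
    "point on plane z seen at pixel (col,row)"
    T=np.array(pic["pose"]);d=T[:3,:3]@np.linalg.inv(pic["K"])@np.array([uv[0],uv[1],1.]);o=T[:3,3]
    return o+d*(z-o[2])/d[2]
E
python3 - <<'E'
from h import *
for n in("top","side"):
    p=ctrl.camera(n);cv2.imwrite(f"pics/{n}0.png",p["color"]);print(n,np.round(p["pose"],3).tolist(),np.round(p["K"],1).tolist())
    for t in("jar","holder","scanner","cap","label"):
        print(t,[(round(d["conf"],2),np.round(d["centre"]).tolist(),int(d["mask"].sum())) for d in ctrl.cut_out(t,p)])
E
```

```text
top [[0.024, -0.982, 0.187, 0.361], [-0.999, -0.03, -0.032, -0.016], [0.037, -0.186, -0.982, 1.063], [0.0, 0.0, 0.0, 1.0]] [[435.4, 0.0, 323.1], [0.0, 435.4, 244.1], [0.0, 0.0, 1.0]]
jar [(0.81, [286.0, 395.0], 267), (0.71, [337.0, 382.0], 879), (0.59, [186.0, 278.0], 869), (0.58, [222.0, 354.0], 854)]
holder [(0.75, [286.0, 251.0], 2102)]
scanner [(0.72, [261.0, 178.0], 1585)]
cap [(0.77, [277.0, 411.0], 656)]
label [(0.85, [283.0, 395.0], 325), (0.72, [335.0, 375.0], 868), (0.56, [225.0, 352.0], 824)]
side [[-0.961, -0.202, 0.191, 0.273], [-0.278, 0.665, -0.693, 0.839], [0.013, -0.718, -0.695, 0.94], [0.0, 0.0, 0.0, 1.0]] [[502.2, 0.0, 326.3], [0.0, 502.2, 233.1], [0.0, 0.0, 1.0]]
jar [(0.9, [215.0, 400.0], 975), (0.65, [211.0, 303.0], 898)]
holder [(0.7, [296.0, 332.0], 1858)]
scanner [(0.82, [336.0, 292.0], 2649)]
cap [(0.56, [172.0, 364.0], 328)]
label [(0.78, [209.0, 305.0], 928), (0.77, [194.0, 361.0], 609), (0.65, [212.0, 401.0], 976)]
```

View pics/top0.png

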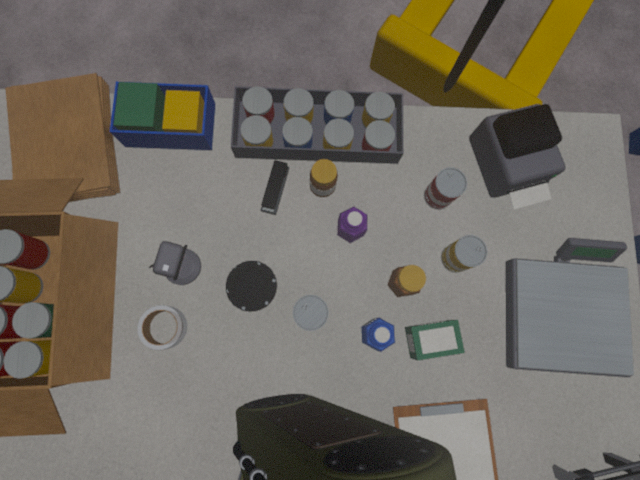

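View pics/side0.png

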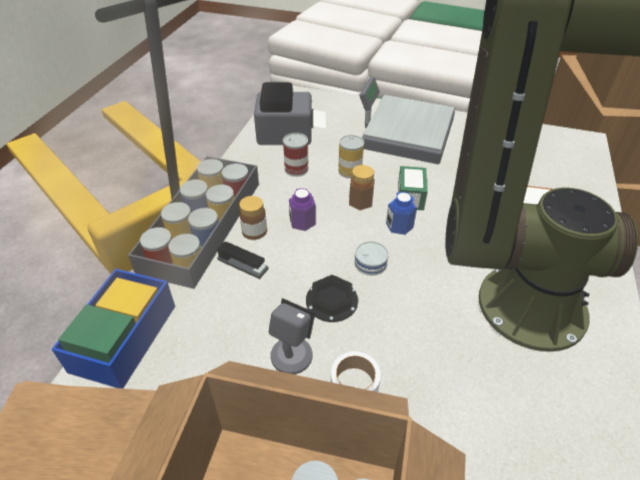

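The top view shows the amber jar at about (408,280), the holder at (251,286) and the scanner at (178,262). In the side view the jar is at (362,187). A tin stands near the jar at top-view (465,253), and the blue look-alike is at (378,334). I'll zoom in to get the jar's yaw and label.

Run:
```python
from h import *
a=cv2.imread("pics/top0.png");b=cv2.imread("pics/side0.png")
f=lambda i,u,v,w,h:cv2.resize(i[v:v+h,u:u+w],(400,round(400*h/w)),interpolation=cv2.INTER_CUBIC)
A=np.vstack([np.hstack([f(a,380,250,60,60),f(b,335,155,60,60)]),np.hstack([f(a,215,252,72,36),f(b,298,268,72,36)])])
cv2.imwrite("pics/z.png",A)
pt=ctrl.camera("top");ps=ctrl.camera("side")
print("jar cap top",ray(pt,(411,277),.112),"side",ray(ps,(363,174),.112))
print("cutouts",[ (n,d["conf"],d["centre"]) for n,p in(("t",pt),("s",ps)) for d in ctrl.cut_out("holder",p)])
print("holder top",ray(pt,(251,286),.01),"side",ray(ps,(332,297),.01))
print("scanner foot",ray(pt,(188,266),.01),ray(ps,(292,355),.01))
for n,p,u,z in(("tin",pt,(470,251),.108),("carton",pt,(436,341),.07),("blue",pt,(381,335),.112),("purple",pt,(354,219),.112),("fish",pt,(311,312),.038)):print(n,ray(p,u,z))
```

```text
jar cap top [ 0.47472459 -0.24362275  0.112     ] side [ 0.46904176 -0.23526091  0.112     ]
cutouts [('t', 0.6, [285.3, 251.1]), ('s', 0.75, [299.7, 330.9])]
holder top [0.45433596 0.12015602 0.01      ] side [0.45530653 0.11627101 0.01      ]
scanner foot [0.49842139 0.27388295 0.01      ] [0.49449467 0.29163859 0.01      ]
tin [ 0.53786362 -0.37962996  0.108     ]
carton [ 0.33665101 -0.3083096   0.07      ]
blue [ 0.34762842 -0.17679194  0.112     ]
purple [ 0.60252133 -0.11587997  0.112     ]
fish [ 0.39521143 -0.02557672  0.038     ]
```

View pics/z.png

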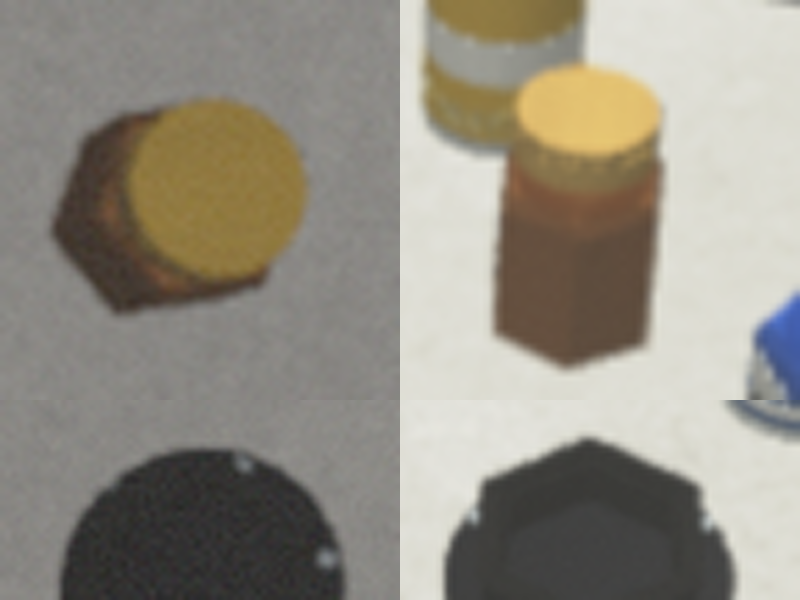

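No label on either flat that the cameras can see, so it is on one of the hidden sides. Next I'll fit the jar and holder silhouettes in both views.

```bash
cat > fit.py <<'E'
from h import *
from scipy.optimize import minimize
def ring(n,r,z,a=0): t=a+np.arange(n)*2*np.pi/n;return np.c_[r*np.cos(t),r*np.sin(t),np.full(n,z)]
c=1/np.cos(np.pi/6);H=np.pi/6
JAR=[np.r_[ring(6,.0305*c,0,H),ring(6,.033*c,.003,H),ring(6,.033*c,.074,H)],np.r_[ring(6,.033*c,.074,H),ring(40,.025,.084)],
 np.r_[ring(40,.025,.084),ring(40,.025,.092)],np.r_[ring(60,.03,.092),ring(60,.03,.112)]]
HOL=[np.r_[ring(60,.062,0),ring(60,.062,.008)],np.r_[ring(6,.045*c,.008,H),ring(6,.045*c,.037,H)]]
S=8
def render(parts,pic,x,y,yaw,win,z=0):
    u,v,w,h=win;m=np.zeros((h*S,w*S),np.uint8);R=np.array([[np.cos(yaw),-np.sin(yaw),0],[np.sin(yaw),np.cos(yaw),0],[0,0,1]])
    for p in parts:
        q=px(pic,p@R.T+[x,y,z]);hull=cv2.convexHull(((q-[u,v]+.5)*S).astype(np.float32)).round().astype(np.int32)
        cv2.fillConvexPoly(m,hull,1)
    return cv2.resize(m.astype(np.float32),(w,h),interpolation=cv2.INTER_AREA)
def fit(parts,obs,x0,z=0):
    "obs: list of (pic,mask,weight,win)"
    f=lambda q:sum((w*np.abs(render(parts,p,q[0],q[1],q[2],win,z)-m)).sum() for p,m,w,win in obs)
    best=[]
    for yaw in np.radians(range(0,60,10)):
        r=minimize(f,[*x0,yaw],method="Nelder-Mead",options=dict(initial_simplex=np.array([[*x0,yaw],[x0[0]+.01,x0[1],yaw],[x0[0],x0[1]+.01,yaw],[*x0,yaw+.12]]),xatol=1e-4,fatol=.05))
        best.append((r.fun,r.x))
    return sorted(best,key=lambda b:b[0])
def show(n,b,k=3):
    for f,x in b[:k]:print(n,round(f,1),np.round(x[:2],4),"yaw",round(np.degrees(x[2])%60,1))
E
python3 - <<'E'
from fit import *
pt=ctrl.camera("top");ps=ctrl.camera("side")
def sat(p,win):
    u,v,w,h=win;i=cv2.cvtColor(p["color"][v:v+h,u:u+w],cv2.COLOR_BGR2HSV);return (i[...,1]>85).astype(np.float32)
def dark(p,win):
    u,v,w,h=win;return (p["color"][v:v+h,u:u+w].max(2)<75).astype(np.float32)
wt,ws=(382,255,50,50),(340,160,44,54)
W=np.ones((54,44),np.float32);W[:20,:25]=0
mt,ms=sat(pt,wt),sat(ps,ws);print(mt.sum(),ms.sum())
ot,os_=(pt,mt,1,wt),(ps,ms,W,ws)
show("jar both",fit(JAR,[ot,os_],(.472,-.24)));show("top",fit(JAR,[ot],(.472,-.24)),1);show("side",fit(JAR,[os_],(.472,-.24)),1)
wt,ws=(215,250,72,72),(298,268,66,60)
mt,ms=dark(pt,wt),dark(ps,ws);W=np.ones((60,66),np.float32);W[:,:10]=0;W[40:,:14]=0
print(mt.sum(),ms.sum());ot,os_=(pt,mt,1,wt),(ps,ms,W,ws)
show("hol both",fit(HOL,[ot,os_],(.455,.118)));show("top",fit(HOL,[ot],(.455,.118)),1);show("side",fit(HOL,[os_],(.455,.118)),2)
# scanner foot: lower half of ellipse in both
cv2.imwrite("pics/s.png",np.hstack([cv2.resize(pt["color"][230:300,140:210],(400,400),interpolation=2),cv2.resize(ps["color"][290:380,255:345],(400,400),interpolation=2)]))
E
```

```text
731.0 967.0
jar both 348.3 [ 0.4773 -0.2546] yaw 12.3
jar both 349.3 [ 0.4776 -0.255 ] yaw 12.0
jar both 350.1 [ 0.4757 -0.2511] yaw 11.3
top 225.4 [ 0.4745 -0.2473] yaw 18.5
side 90.6 [ 0.4774 -0.2566] yaw 10.6
1925.0 1736.0
hol both 414.2 [0.458  0.1213] yaw 12.8
hol both 420.3 [0.4582 0.1211] yaw 3.0
hol both 421.3 [0.4581 0.1212] yaw 23.5
top 181.7 [0.4569 0.1211] yaw 14.9
side 218.4 [0.4601 0.1202] yaw 8.7
side 218.9 [0.4593 0.1199] yaw 10.2
```

View pics/s.png

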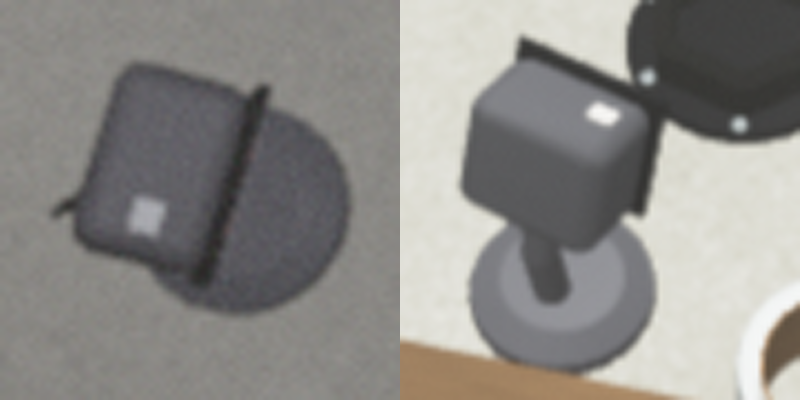

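```bash
cat >> fit.py <<'E'
def seg(pic,win,thr=None):
    u,v,w,h=win;i=cv2.cvtColor(cv2.bilateralFilter(pic["color"],5,30,3),cv2.COLOR_BGR2LAB)[v:v+h,u:u+w].astype(float)
    e=np.r_[i[:2].reshape(-1,3),i[-2:].reshape(-1,3)];d=np.linalg.norm(i-np.median(e,0),axis=2)
    d8=np.clip(d,0,255).astype(np.uint8)
    if thr is None: thr=.7*cv2.threshold(d8,0,1,cv2.THRESH_OTSU)[0]
    return (d>thr).astype(np.float32),thr
E
cat > a.py <<'E'
from fit import *
pt=ctrl.camera("top");ps=ctrl.camera("side")
def dbg(parts,o,q):
    p,m,w,win=o;r=render(parts,p,*q,win);u,v,ww,h=win
    im=p["color"][v:v+h,u:u+ww].copy();im=cv2.resize(im,(400,300*1),interpolation=2)
    for a,c in((m,(0,255,0)),(r,(0,0,255))):
        A=(cv2.resize(a,(400,300))>.5).astype(np.uint8);cv2.drawContours(im,cv2.findContours(A,0,1)[0],-1,c,1)
    return im
rows=[]
for n,P,wt,ws,x0,ex in(("jar",JAR,(382,255,50,50),(340,160,44,54),(.475,-.245),(slice(0,20),slice(0,25))),("hol",HOL,(215,250,72,72),(298,268,66,60),(.457,.12),(slice(0,60),slice(0,12)))):
    mt,a=seg(pt,wt);ms,b=seg(ps,ws);W=np.ones_like(ms);W[ex]=0
    if n=="hol":W[45:,:]*=1
    print(n,a,b,mt.sum(),ms.sum());ot,os_=(pt,mt,1,wt),(ps,ms,W,ws)
    B=fit(P,[ot,os_],x0);show("both",B);show("top",fit(P,[ot],x0),2);show("side",fit(P,[os_],x0),2)
    rows.append(np.hstack([dbg(P,ot,B[0][1]),dbg(P,os_,B[0][1])]))
cv2.imwrite("pics/f.png",np.vstack(rows))
for z in(.005,):print("scan",ray(pt,(182,266),z),ray(ps,(291.7,355.5),z))
E
python3 a.py
```

```text
jar 16.799999999999997 42.699999999999996 965.0 1253.0
both 77.0 [ 0.4729 -0.246 ] yaw 10.0
both 77.1 [ 0.4729 -0.2459] yaw 10.0
both 77.2 [ 0.4729 -0.2459] yaw 11.0
top 30.6 [ 0.473  -0.2458] yaw 9.6
top 30.7 [ 0.473  -0.2458] yaw 9.6
side 39.9 [ 0.4734 -0.2479] yaw 11.6
side 40.1 [ 0.4734 -0.2478] yaw 12.4
hol 32.199999999999996 54.599999999999994 2037.0 2193.0
both 228.5 [0.4562 0.1204] yaw 15.5
both 228.6 [0.456  0.1205] yaw 16.3
both 229.1 [0.456  0.1204] yaw 15.1
top 80.4 [0.4562 0.1213] yaw 14.1
top 80.4 [0.4562 0.1213] yaw 44.1
side 132.0 [0.4557 0.1194] yaw 16.0
side 132.2 [0.4558 0.1194] yaw 15.8
scan [0.49865772 0.28963345 0.005     ] [0.49589859 0.29004097 0.005     ]
```

View pics/f.png

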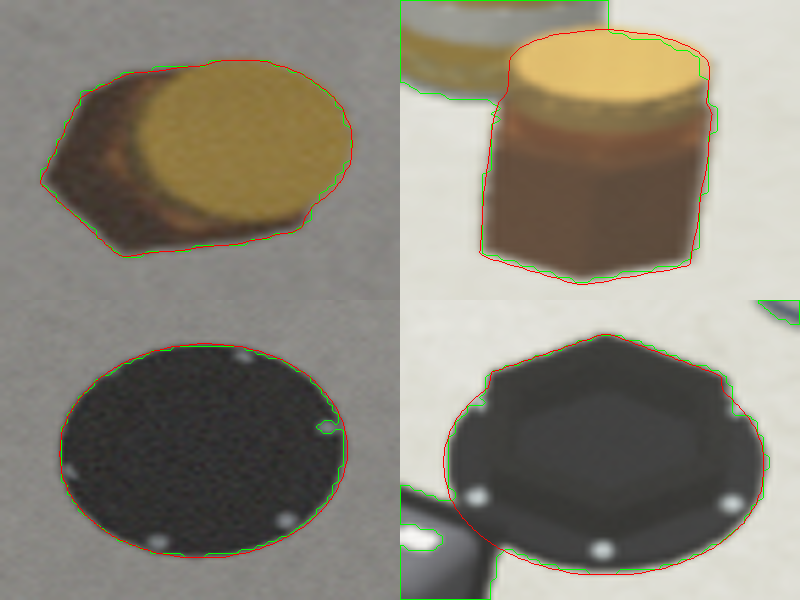

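The fits are tight: jar at (0.473, -0.246) with yaw 10° mod 60°, holder at (0.456, 0.1205) with yaw about 76°. The scanner direction, 76°, agrees. Before choosing a grasp yaw I'll check the tool's yaw convention and work out the approach.

```bash
cat >> h.py <<'E'
from scipy.spatial.transform import Rotation as Ro
def st(): 
    o=ctrl.get_obs();R=Ro.from_euler("xyz",o["eef_rot"]).as_matrix();return o,R
def to(x,y,z,cl=None):
    "shift in tool axes, units of 50 mm; tool axis y world angle"
    o,R=st();d=R.T@(np.array([x,y,z])-o["ee_pos"])/.05
    print("t",round(o["time_s"],2),"pos",np.round(o["ee_pos"],4),"q",np.round(o["qpos"],3),"shift",np.round(d,3),"toolz",np.round(R[:,2],3),"x-axis ang",round(np.degrees(np.arctan2(R[1,0],R[0,0])),2),"F",np.round(o["force"],1),"M",np.round(o["moment"],2),"w",round(o["grip_width"],4),"gf",round(o["grip_force"],1))
E
python3 -c "
from h import *
to(.473,-.246,.22)"
```

```text
t 1.0 pos [ 0.1221 -0.5363  0.2054] q [-1.414  0.3    1.521  0.     1.321 -0.067] shift [ 8.132 -4.103 -0.291] toolz [ 0.  0. -1.] x-axis ang 12.82 F [-0.2 -0.2  0.4] M [-0.04 -0.   -0.02] w 0.0936 gf 0.0
```

Emit:
{"method": "move_arm", "body": {
  "increments": [
    [1,0,0,0,0,0,0.149],
    [1,0,0,0,0,0,0.149],
    [1,0,0,0,0,0,0.149],
    [1,0,0,0,0,0,0.149],
    [1,0,0,0,0,0,0.149],
    [1,0.265,-0.71,0,0,0,0],
    [1,0.265,-0.71,0,0,0,0],
    [1,0.265,-0.71,0,0,0,0],
    [1,0.265,-0.71,0,0,0,0],
    [1,0.265,-0.71,0,0,0,0],
    [1,0.265,-0.71,0,0,0,0],
    [1,0.265,-0.71,0,0,0,0],
    [1,0.265,-0.71,0,0,0,0],
    [1,0.265,-0.71,0,0,0,0],
    [1,0.265,-0.71,0,0,0,0],
    [1,0.265,-0.71,0,0,0,0],
    [1,0.265,-0.71,0,0,0,0],
    [1,0,0,0,0,0,0]
  ],
  "force": 30
}}

```text
time_s: 2.8
ee_pos: [0.4743, -0.2435, 0.2053]
eef_rot: [-3.141, -0.0, -0.518]
force: [-0.9, -0.2, -0.8]
grip_width: 0.094
grip_force: 0.0
```

```bash
python3 -c "
from h import *
to(.473,-.246,.083)"
```

```text
t 2.8 pos [ 0.4743 -0.2435  0.2053] q [-5.430e-01  2.630e-01  1.569e+00  1.000e-03  1.310e+00  1.545e+00] shift [1.000e-03 5.800e-02 2.445e+00] toolz [ 0.  0. -1.] x-axis ang -29.66 F [-0.9 -0.2 -0.8] M [ 0.08  0.03 -0.02] w 0.094 gf 0.0
```

Emit:
{"method": "move_arm", "body": {
  "increments": [
    [1,0,0.058,0.5,0,0,0],
    [1,0,0,0.5,0,0,0],
    [1,0,0,0.5,0,0,0],
    [1,0,0,0.5,0,0,0],
    [1,0,0,0.4,0,0,0],
    [1,0,0,0.045,0,0,0],
    [1,0,0,0,0,0,0],
    [0.6,0,0,0,0,0,0],
    [0.3,0,0,0,0,0,0],
    [0.3,0,0,0,0,0,0],
    [0.3,0,0,0,0,0,0],
    [0.3,0,0,0,0,0,0]
  ],
  "force": 35
}}

```text
time_s: 4.0
ee_pos: [0.4708, -0.2485, 0.0835]
eef_rot: [-3.141, -0.001, -0.521]
force: [0.9, 0.6, 1.4]
grip_width: 0.0595
grip_force: 35.0
```

Emit:
{"method": "move_arm", "body": {
  "increments": [
    [0.3,0,0,-0.2,0,0,0],
    [0.3,0,0,-0.4,0,0,0],
    [0.3,0,0,-0.5,0,0,0],
    [0.3,0,0,-0.5,0,0,0],
    [0.3,0,0,0,0,0,-0.144],
    [0.3,0,0,0,0,0,-0.144],
    [0.3,0,0,0,0,0,-0.144],
    [0.3,0,0,0,0,0,-0.144],
    [0.3,0,0,0,0,0,-0.144],
    [0.3,0,0,0,0,0,-0.144],
    [0.3,0,0,0,0,0,-0.144],
    [0.3,0,0,0,0,0,-0.144],
    [0.3,0,0,0,0,0,0]
  ]
}}

```text
time_s: 5.3
ee_pos: [0.4704, -0.2484, 0.1635]
eef_rot: [-3.141, 0.0, 0.633]
force: [-0.5, 0.7, -3.5]
grip_width: 0.0592
grip_force: 35.0
```

Run:
```python
from h import *
to(.456,.1205,.163)
o=ctrl.get_obs()["ee_pos"];p=ctrl.camera("side");u,v=px(p,[o-[0,0,.04]])[0].astype(int)
q=ctrl.camera("top");r,s=px(q,[o-[0,0,.04]])[0].astype(int)
f=lambda i,u,v:cv2.resize(i[max(v-40,0):v+40,u-40:u+40],(400,400),interpolation=2)
cv2.imwrite("pics/l.png",np.hstack([f(p["color"],u,v),f(q["color"],r,s)]))
```

```text
t 5.3 pos [ 0.4704 -0.2484  0.1635] q [-0.555  0.299  1.624 -0.     1.22   0.383] shift [ 4.133 -6.119  0.01 ] toolz [-0.  0. -1.] x-axis ang 36.28 F [-0.5  0.7 -3.5] M [-0.07  0.04  0.  ] w 0.0592 gf 35.0
```

View pics/l.png

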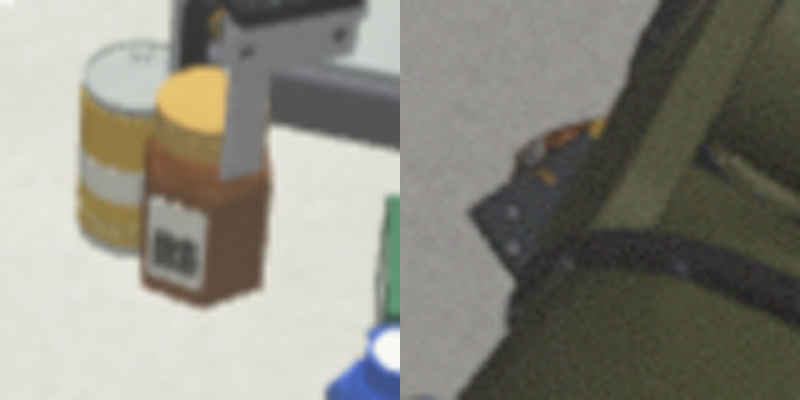

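The label is on the left-hand visible flat in the side view, at about crop (175,240). That is the 76° flat, so the turn is already right. Moving over to the holder.

Emit:
{"method": "move_arm", "body": {
  "increments": [
    [0.3,0.2,-0.3,0,0,0,0],
    [0.3,0.295,-0.437,0,0,0,0],
    [0.3,0.295,-0.437,0,0,0,0],
    [0.3,0.295,-0.437,0,0,0,0],
    [0.3,0.295,-0.437,0,0,0,0],
    [0.3,0.295,-0.437,0,0,0,0],
    [0.3,0.295,-0.437,0,0,0,0],
    [0.3,0.295,-0.437,0,0,0,0],
    [0.3,0.295,-0.437,0,0,0,0],
    [0.3,0.295,-0.437,0,0,0,0],
    [0.3,0.295,-0.437,0,0,0,0],
    [0.3,0.295,-0.437,0,0,0,0],
    [0.3,0.295,-0.437,0,0,0,0],
    [0.3,0.295,-0.437,0,0,0,0],
    [0.3,0.1,-0.138,0.1,0,0,0],
    [0.3,0,0,0.2,0,0,0],
    [0.3,0,0,0.2,0,0,0],
    [0.3,0,0,0,0,0,0],
    [0.3,0,0,0,0,0,0]
  ]
}}

```text
time_s: 7.3
ee_pos: [0.4571, 0.1198, 0.1379]
eef_rot: [-3.141, 0.001, 0.629]
force: [1.1, -1.2, -3.7]
grip_width: 0.0593
grip_force: 35.0
```

```bash
cat > look.py <<'E'
from h import *
import sys
to(.456,.1205,.143)
o=ctrl.get_obs()["ee_pos"];p=ctrl.camera("side");q=ctrl.camera("top")
f=lambda P:(lambda i,u,v:cv2.resize(i[max(v-40,0):v+40,u-40:u+40],(400,400),interpolation=2))(P["color"],*px(P,[o-[0,0,.06]])[0].astype(int))
cv2.imwrite(f"pics/{sys.argv[1]}.png",np.hstack([f(p),f(q)]));np.save("side.npy",p["color"]);print(px(p,[o-[0,0,.06]]),px(q,[o-[0,0,.06]]))
E
python3 look.py m
```

```text
t 7.3 pos [0.4571 0.1198 0.1379] q [ 0.179  0.2    1.813 -0.     1.13   1.12 ] shift [-0.01  -0.024 -0.101] toolz [-0.001 -0.    -1.   ] x-axis ang 36.06 F [ 1.1 -1.2 -3.7] M [-0.04 -0.03 -0.04] w 0.0593 gf 35.0
[[331.44957773 279.01384017]] [[247.44899511 282.00901937]]
```

View pics/m.png

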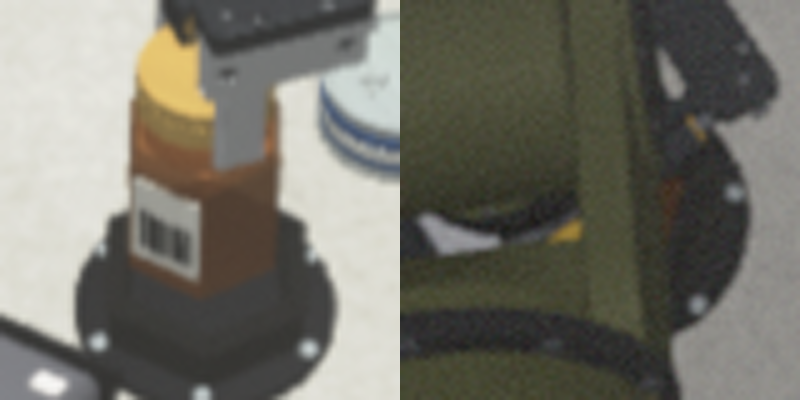

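The label faces the scanner, the jar is over the cup and the top view is blocked by the arm. I'll fit the jar in the side view with its height known.

```bash
cat > b.py <<'E'
from fit import *
def jarfit(z,x0,yaw0):
    p=ctrl.camera("side");o=ctrl.get_obs()["ee_pos"]
    u,v=px(p,[o-[0,0,.05]])[0].astype(int);win=(u-32,v-20,64,56)
    i=p["color"][win[1]:win[1]+56,win[0]:win[0]+64];h=cv2.cvtColor(i,cv2.COLOR_BGR2HSV)
    m=((h[...,1]>85)&(h[...,2]>45)).astype(np.uint8)
    m=cv2.morphologyEx(cv2.copyMakeBorder(m,9,9,9,9,cv2.BORDER_CONSTANT),cv2.MORPH_CLOSE,np.ones((3,15),np.uint8))[9:-9,9:-9]
    n,l,s,_=cv2.connectedComponentsWithStats(m);m=(l==1+np.argmax(s[1:,4])).astype(np.float32)
    ob=(p,m,1,win);f=lambda q:np.abs(render(JAR[:1],p,*q,win,z)-m)[14:].sum()
    r=min((minimize(f,[*x0,y],method="Nelder-Mead",options=dict(initial_simplex=np.array([[*x0,y],[x0[0]+.006,x0[1],y],[x0[0],x0[1]+.006,y],[*x0,y+.1]]),xatol=1e-4,fatol=.02)) for y in (yaw0-.05,yaw0+.05)),key=lambda r:r.fun)
    print("jar",round(r.fun,1),np.round(r.x[:2],4),"yaw",round(np.degrees(r.x[2]),1),m[14:].sum())
    im=cv2.resize(i,(640,560),interpolation=2)
    for a,c in((m,(0,255,0)),(render(JAR[:1],p,*r.x,win,z),(0,0,255))):
        cv2.drawContours(im,cv2.findContours((cv2.resize(a,(640,560))>.5).astype(np.uint8),0,1)[0],-1,c,1)
    cv2.imwrite("pics/jf.png",im)
if __name__=="__main__":
    jarfit(.0545,(.457,.12),np.radians(76));jarfit(.0525,(.457,.12),np.radians(76))
E
python3 b.py
```

```text
jar 269.5 [0.4606 0.1188] yaw 75.9 478.0
jar 265.6 [0.4599 0.1173] yaw 76.1 484.0
```

View pics/jf.png

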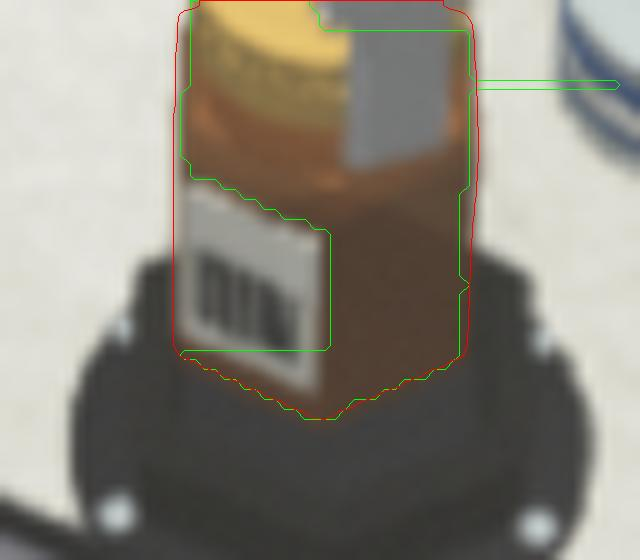

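In the side view the jar sits about 3–4 mm toward +x of the cup. I'll correct that and refit with a cleaner mask.

Emit:
{"method": "move_arm", "body": {
  "increments": [
    [0.3,-0.053,-0.039,0,0,0,0],
    [0.3,0,0,0,0,0,0],
    [0.3,0,0,0,0,0,0]
  ]
}}

```text
time_s: 7.8
ee_pos: [0.4538, 0.1205, 0.1383]
eef_rot: [3.142, -0.0, 0.631]
force: [0.6, -0.4, -3.5]
grip_width: 0.0591
grip_force: 35.0
```

```bash
sed -i 's/    ob=(p,m,1,win);/    mm=cv2.morphologyEx(m,cv2.MORPH_OPEN,np.ones((3,3),np.uint8));mm[:14]=0;hu=cv2.convexHull(np.argwhere(mm>0)[:,::-1].astype(np.int32));m=np.zeros_like(m);cv2.fillConvexPoly(m,hu,1);/' b.py; sed -i 's/\[14:\].sum()$/[26:].sum()/' b.py
python3 - <<'E'
from b import *
to(.456,.1205,.138)
for z in(.0545,.0535):jarfit(z,(.457,.12),np.radians(76))
E
```

```text
t 7.8 pos [0.4538 0.1205 0.1383] q [ 0.182  0.193  1.821 -0.     1.128  1.122] shift [0.035 0.026 0.006] toolz [ 0.  0. -1.] x-axis ang 36.15 F [ 0.6 -0.4 -3.5] M [-0.04  0.01  0.02] w 0.0591 gf 35.0
jar 41.5 [0.4549 0.1197] yaw 72.9 710.0
jar 41.0 [0.4555 0.1188] yaw 73.2 709.0
```

Jar and cup now agree to about 1 mm. Lowering.

Emit:
{"method": "move_arm", "body": {
  "increments": [
    [0.3,0,0,0.1,0,0,0],
    [0.3,0,0,0.1,0,0,0],
    [0.3,0,0,0.1,0,0,0],
    [0.3,0,0,0.1,0,0,0],
    [0.3,0,0,0.1,0,0,0],
    [0.3,0,0,0.1,0,0,0],
    [0.3,0,0,0.1,0,0,0],
    [0.3,0,0,0,0,0,0]
  ]
}}

```text
time_s: 8.7
ee_pos: [0.4554, 0.1204, 0.1043]
eef_rot: [3.139, -0.004, 0.631]
force: [1.1, -1.5, -2.2]
grip_width: 0.0594
grip_force: 35.0
```

```bash
python3 -c "
from h import *
to(.456,.1205,.0915)"
```

```text
t 8.7 pos [0.4554 0.1204 0.1043] q [ 1.810e-01  2.400e-01  1.852e+00 -1.000e-03  1.045e+00  1.121e+00] shift [0.011 0.004 0.256] toolz [ 0.004  0.    -1.   ] x-axis ang 36.13 F [ 1.1 -1.5 -2.2] M [-0.6  -0.6   0.05] w 0.0594 gf 35.0
```

Emit:
{"method": "move_arm", "body": {
  "increments": [
    [0.3,0,0,0.08,0,0,0],
    [0.3,0,0,0.08,0,0,0],
    [0.3,0,0,0.06,0,0,0],
    [0.3,0,0,0.04,0,0,0],
    [0.3,0,0,0.02,0,0,0],
    [0.3,0,0,0,0,0,0],
    [0.3,0,0,0,0,0,0]
  ]
}}

```text
time_s: 9.4
ee_pos: [0.4542, 0.1204, 0.0894]
eef_rot: [3.141, -0.001, 0.631]
force: [0.1, -3.6, 8.4]
grip_width: 0.0592
grip_force: 35.0
```

```bash
python3 -c "
from h import *
to(.456,.1205,.0915)"
```

```text
t 9.4 pos [0.4542 0.1204 0.0894] q [ 1.810e-01  2.620e-01  1.865e+00 -1.000e-03  1.014e+00  1.121e+00] shift [ 0.03   0.02  -0.041] toolz [ 0.001 -0.    -1.   ] x-axis ang 36.16 F [ 0.1 -3.6  8.4] M [-0.97 -0.38  0.05] w 0.0592 gf 35.0
```

The jar has bottomed out: TCP at z = 0.0894 and 8.4 N pushing up. I'll ease off the downward load, tighten the grip and unscrew.

Emit:
{"method": "move_arm", "body": {
  "increments": [
    [0.3,0,0,-0.02,0,0,0],
    [0.3,0,0,0,0,0,0],
    [0.3,0,0,0,0,0,0],
    [0.3,0,0,0,0,0,0],
    [0.3,0,0,0,0,0,-0.1],
    [0.3,0,0,0,0,0,-0.1],
    [0.3,0,0,0,0,0,-0.1],
    [0.3,0,0,0,0,0,-0.1]
  ],
  "force": 50
}}

```text
time_s: 10.2
ee_pos: [0.4543, 0.12, 0.09]
eef_rot: [3.141, -0.0, 1.034]
force: [4.6, -6.5, -1.1]
grip_width: 0.0588
grip_force: 50.0
```

```bash
python3 - <<'E'
from b import *
to(.456,.1205,.0915)
E
python3 look.py n
```

```text
t 10.2 pos [0.4543 0.12   0.09  ] q [ 1.810e-01  2.610e-01  1.865e+00 -1.000e-03  1.015e+00  7.180e-01] shift [ 0.025  0.025 -0.031] toolz [ 0.001 -0.    -1.   ] x-axis ang 59.23 F [ 4.6 -6.5 -1.1] M [-1.41 -1.27 -0.71] w 0.0588 gf 50.0
t 10.2 pos [0.4543 0.12   0.09  ] q [ 1.810e-01  2.610e-01  1.865e+00 -1.000e-03  1.015e+00  7.180e-01] shift [ 0.025  0.026 -1.061] toolz [ 0.001 -0.    -1.   ] x-axis ang 59.23 F [ 4.6 -6.5 -1.1] M [-1.41 -1.27 -0.71] w 0.0588 gf 50.0
[[332.16801133 292.90658068]] [[249.98411369 285.24776334]]
```

View pics/n.png

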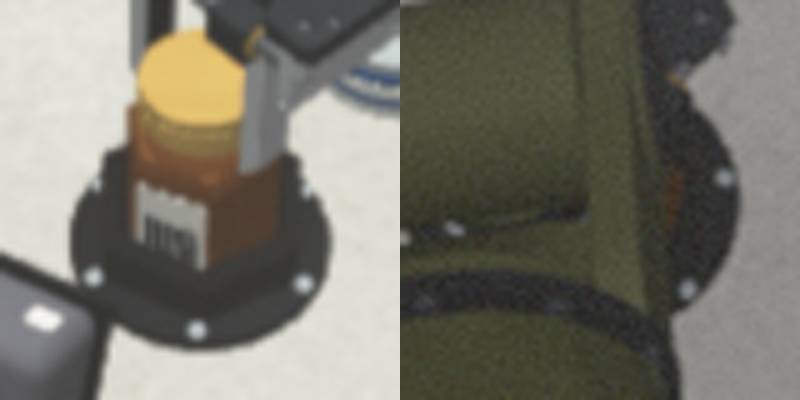

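The jar is seated with its label (side crop (170,225)) toward the scanner, and the wrist torque of -0.7 N m shows the thread turning. Continuing.

Emit:
{"method": "move_arm", "body": {
  "increments": [
    [0.3,0,0,0,0,0,-0.1],
    [0.3,0,0,0,0,0,-0.1],
    [0.3,0,0,0,0,0,-0.1],
    [0.3,0,0,0,0,0,-0.1],
    [0.3,0,0,0,0,0,-0.1],
    [0.3,0,0,0,0,0,-0.1],
    [0.3,0,0,0,0,0,-0.1],
    [0.3,0,0,0,0,0,-0.1],
    [0.3,0,0,0,0,0,-0.1],
    [0.3,0,0,0,0,0,-0.1],
    [0.3,0,0,0,0,0,0],
    [0.3,0,0,0,0,0,0]
  ]
}}

```text
time_s: 11.5
ee_pos: [0.4545, 0.1205, 0.0902]
eef_rot: [3.14, 0.0, 2.03]
force: [5.0, -3.4, -0.2]
grip_width: 0.0589
grip_force: 50.0
```

Run:
```python
from b import *
to(.456,.1205,.0915)
jarfit(.008,(.456,.12),np.radians(76))
```

```text
t 11.5 pos [0.4545 0.1205 0.0902] q [ 0.181  0.261  1.864  0.     1.015 -0.278] shift [-0.014  0.027 -0.026] toolz [ 0.001  0.    -1.   ] x-axis ang 116.32 F [ 5.  -3.4 -0.2] M [-0.57 -1.31 -0.34] w 0.0589 gf 50.0
jar 20.7 [0.4509 0.091 ] yaw 72.7 412.0
```

Turned 1.40 rad at the wrist. I'll try a small lift first: the force will show whether the jar (3.3 N) comes along or only the cap.

Emit:
{"method": "move_arm", "body": {
  "increments": [
    [0.3,0,0,-0.02,0,0,0],
    [0.3,0,0,-0.04,0,0,0],
    [0.3,0,0,-0.04,0,0,0],
    [0.3,0,0,0,0,0,0],
    [0.3,0,0,0,0,0,0]
  ]
}}

```text
time_s: 12.05
ee_pos: [0.4536, 0.1207, 0.095]
eef_rot: [-3.141, -0.001, 2.031]
force: [-0.3, -0.4, -0.7]
grip_width: 0.0587
grip_force: 50.0
```

```bash
python3 - <<'E'
from h import *
to(.456,.1205,.0915)
for k in range(3):
    ctrl.camera("side");print(np.round(ctrl.get_obs()["force"],1),np.round(ctrl.get_obs()["moment"],2))
E
python3 look.py o
```

```text
t 12.05 pos [0.4536 0.1207 0.095 ] q [ 0.182  0.253  1.861  0.     1.028 -0.279] shift [-0.025  0.042  0.071] toolz [-0.001  0.    -1.   ] x-axis ang 116.36 F [-0.3 -0.4 -0.7] M [-0.05 -0.07  0.04] w 0.0587 gf 50.0
[-0.9 -0.1 -0.2] [-0.01 -0.15 -0.01]
[-0.1  0.2 -0.2] [-0.05 -0.11  0.02]
[-0.  -0.  -0.7] [-0.03 -0.12 -0.03]
t 12.2 pos [0.4537 0.1206 0.0951] q [ 0.182  0.253  1.861  0.     1.028 -0.279] shift [-0.023  0.041 -0.958] toolz [-0.  0. -1.] x-axis ang 116.36 F [-0.  -0.  -0.7] M [-0.03 -0.12 -0.03] w 0.0589 gf 50.0
[[332.4073817  291.74107329]] [[249.45003032 285.30079832]]
```

View pics/o.png

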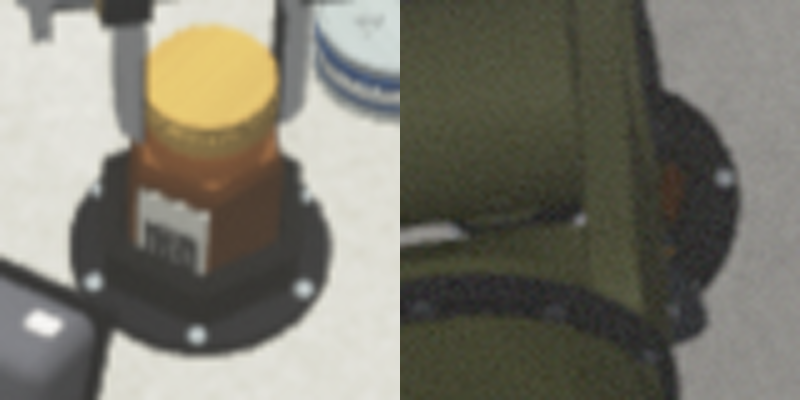

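The cap is free: the load is under 1 N, and the jar is still seated with its label toward the scanner (crop (175,230)). Lifting another 27 mm, to about 20 mm above the rim.

Emit:
{"method": "move_arm", "body": {
  "increments": [
    [0.3,0,0,-0.06,0,0,0],
    [0.3,0,0,-0.08,0,0,0],
    [0.3,0,0,-0.08,0,0,0],
    [0.3,0,0,-0.08,0,0,0],
    [0.3,0,0,-0.08,0,0,0],
    [0.3,0,0,-0.08,0,0,0],
    [0.3,0,0,-0.08,0,0,0],
    [0.3,0,0,0,0,0,0],
    [0.3,0,0,0,0,0,0],
    [0.3,0,0,0,0,0,0],
    [0.3,0,0,0,0,0,0]
  ]
}}

```text
time_s: 13.4
ee_pos: [0.4538, 0.1205, 0.122]
eef_rot: [-3.141, -0.0, 2.031]
force: [-0.7, -0.3, -0.1]
grip_width: 0.0587
grip_force: 50.0
```

```bash
python3 look.py e
```

```text
t 13.4 pos [0.4538 0.1205 0.122 ] q [ 0.182  0.214  1.837 -0.     1.091 -0.279] shift [-0.02  0.04 -0.42] toolz [-0. -0. -1.] x-axis ang 116.36 F [-0.7 -0.3 -0.1] M [-0.02 -0.1  -0.04] w 0.0587 gf 50.0
[[332.64392081 284.14347409]] [[247.98882912 284.16608585]]
```

View pics/e.png

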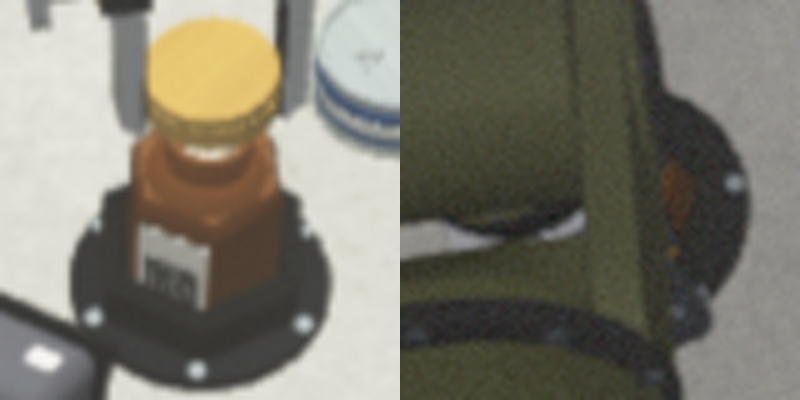

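The cap is held level (side crop (212,75)) above the open mouth at about (210,150). The jar is still down with its label to the scanner. Handing in.

```bash
python3 -c "
from station import ctrl
print(ctrl.hand_in())"
```

```text
the job is handed in; nothing more can be done
None
```

I handed the job in after 13.4 s of robot time; no verdict came back. The jar stands in the holder with its label to the scanner, and the cap, turned about 1.3 to 1.4 rad, is held level about 20 mm above the open mouth.

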